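# Get out the dosing cup and open the sanitiser jug

## Robot

A 7-joint arm with a two-finger parallel gripper is mounted at the origin on the work surface. World frame = base frame: x ahead of the robot, y to its left, z up, the work surface at z = 0. Lengths are in m, angles in rad, forces in N, time in s.
With the tool pointing down it reaches from about 0.425 to 0.875 m from the base axis. Payload 4.7 kg.
Tool frame: the origin (TCP) lies on the centre line of the jaws, within the pads' length; the fingertips stand 19 mm ahead of it and the grasp point (between the pads) is the TCP (ctrl.nose_length is the distance from the TCP to the fingertips, in m); z points along the fingers, x is the direction in which the jaws open and shut, and the axes are right-handed (so a half turn about z gives the same grasp; the last joint's range is limited). The gripper opens to 87 mm and grips with 3 to 60 N. Pads are 19 mm wide; open, the fingers measure 117 mm over their backs; the gripper's body (75 mm by 190 mm) begins 51 mm behind the grasp point.
Start: joints at [1.261, 0.321, -0.07, 1.45, 0.023, 1.371, -0.057], TCP at [0.207, -0.616, 0.242] pointing down, gripper open.
Joint ranges: [-2.86, 2.86], [-0.3, 2.09], [-1.38, 1.24], [0.06, 2.45], [-1.56, 4.7], [0.09, 2.05], [-2.69, 2.69]. Speed limits (rad/s): [2.57, 2.57, 3.14, 3.14, 3.14, 3.14, 3.14].

## Interface

Orientations are given as a rotation vector (axis times angle).
In Python, from bench import ctrl gives the robot as it stands. The module is installed in compiled form; this text tells all that it offers.
- The arm moves only by the shell command python3 -m crank 'ROWS' [OPENING] [FORCE]. ROWS is a JSON object of lists of equal length, an entry for each row: "dp": the shift along the tool's x, y, z in cm, a list of three; "delta_rot": the turn, a rotation vector about the tool's x, y, z in rad, a list of three. In form: {"dp": [[x, y, z], ...], "delta_rot": [[rx, ry, rz], ...]}. A call has exactly 8 rows; each row shifts and turns the commanded pose from where the row before left it, along the tool's axes as they then stand; what a row does not reach is not made up. A row lasts 1/10 s, in which the tool goes at most 50 mm and 8.59 degrees, less where a joint would pass 70% of its speed; a pose out of reach is approached as far as the arm can. A call with a gripper value outside its range is refused whole. OPENING is the finger opening in cm, from 0 to 8.7, set as the call begins (- or left out, the last holds). The fingers move at their own pace and stop on an object; FORCE is the grip in N (left out, the last holds). Time passes only in rows, so rows that do not move let the fingers close, or fill a call up. It gives the time, the measured TCP pose, the force and the opening at its end, in the units of the state.
- ctrl.get_state(): the state, without advancing time (a new reading comes with each control period).
- ctrl.get_image(name): name is "scene" or "top" or "wrist"; returns the picture (480x640x3 uint8, blue, green, red); there is no depth.
- ctrl.camera_info(name): a dict with "camera_matrix" (3x3 intrinsics, pixels), "D" ([k1, k2, p1, p2, k3] as OpenCV has them; the pictures are not rectified), "xyz" and "orientation" of the camera in the world. Camera axes: x right, y down, z forward; pixel columns grow to the right and rows downward; lengths in m; the calibration is good to about 2 mm. A picture is of the moment at which its call begins: read the wrist's pose just before it. camera_info takes no time and is no camera call; for the wrist camera it gives the pose at the moment of the call.
- ctrl.close_job(): hands the job in, once; it reports no verdict.
The state is a dict: "time": time; "joint_positions": joint angles; "qd": joint speeds; "joint_torque": joint torques, N m; "position": TCP position; "tool_rot": TCP orientation; "ft_force": force on the tool from outside, world axes, zero at the start; "torque": the same for the moment, N m; "grip_width": opening from 0.0 (shut) to 1.0 (fully open).
Only numpy, scipy, OpenCV 4.12 (cv2) and the standard library are available. Lean on these libraries where they do the work, as an engineer would, in place of code of your own. Each camera call takes 0.05 s, during which the arm holds its last target.

## Task

Lift the metal dosing cup up and off the hanger panel it hooks over and stand it upright in the middle of the flat drip tray, without dropping it. Then open the jug clamped in its cradle: press its push-and-turn safety cap down, twist it about a quarter turn anticlockwise seen from above while it is down, lift it off and finish while still holding the cap level, straight above the jug's neck and about 10 cm higher than it sat. Leave the other things on the table where they are.

Things in the scene. Friction and masses are not known exactly. Their poses are not given: they have to be found in the camera images.
- jug: white plastic jug, body 90 x 120 mm, 130 mm high, sloping shoulder up to 150 mm, then a 28 mm neck on its axis; clamped in a metal cradle (base 130 x 150 mm) fixed to the table: it cannot move or turn. Carry handle on its +x side, reaching 76 mm from the axis, below 135 mm. Origin on the neck's axis at table height, z up.
- cap_center (a point): centre of the loose grey ribbed push-and-turn cap on the jug: round, 48 mm across, 27 mm high, about 30 g; point on its axis, half-way up, 188.5 mm above the table while closed (cap from 175 to 202 mm, the shoulder is 25 mm below its skirt). z up, x along the jug's x while closed. It has 1.5 mm of sideways play on the neck.
- cap_lock (a point): the cap's lock, a fixed point on the jug's axis where the closed cap's centre is. A spring holds the cap up in a bayonet: locked, it neither turns nor lifts. Push down 5 to 7 mm (4 N to start, 7 N at 4 mm, 10 N at the stop at 7 mm; free to turn from 3.5 mm), keep it down, turn 90 degrees anticlockwise from above (60 to 120 will do, hard stop at about 127), lift straight up; clear after 20 mm.
- cup_center (a point): centre of the open metal dosing cup: round, 54 mm across at the rim, 51 at the foot, 70 mm high, wall 2.5 mm, about 90 g; point on its axis, half-way up, z up. A clip 24 mm wide on its +x side, to 40 mm from the axis, goes over the hanger panel's top edge at rim height and 25 mm down behind. It hangs upright, foot 60 mm above the table; raise it straight up by over 25 mm (35 is safe) to free it.
- hanger: fixed upright steel sheet 5 mm thick (x), 140 mm wide (y), top edge 127 mm above the table, on a flat foot; the cup hangs on its -x face. Origin at the foot of the sheet, mid-width, at the table surface.
- tray_top (a point): centre of the top of the flat, square steel drip tray fixed to the table, 130 x 130 mm, floor 4 mm above the table, with a rim 8 mm above the table; the cup is to stand in its middle.
- oil_bottle: bystander: green glass bottle, 60 mm across, 170 mm high; origin under its centre
- spice_jar: bystander: clear jar, 60 mm across, 90 mm high; origin under its centre
- bowl: bystander: steel bowl, 120 mm across, 50 mm high; origin under its centre
- food_tin: bystander: steel tin with a pale label, 74 mm across, 80 mm high; origin under its centre
- scrub_brush: bystander: brush lying flat; origin at its underside
- scraper: bystander: spatula lying flat; origin at its underside
Not all that is in view belongs to the job. Leave any orange look-alike of the part that bears cup_center alone.

How it is judged:
By the outcome, as a careful person would: the job done as asked, in the order asked, and still so for the second after the job is handed in, while the arm keeps its last pose, push and grip.
It also fails if it takes over 54 s, if anything falls off the work surface, if the arm or the gripper's body presses on something with over 40 N, if the wrist force passes 120 N, or if a joint passes its speed limit or range.

## Working session

There is one attempt and no reset: what is moved stays moved. The work goes in short steps, Python scripts to look and compute and a shell command to move; the robot and the scene stay as the last step left them, time stands still between calls to the robot, and variables do not carry over. Pictures are saved under pics/ and viewed, and the job is handed in when it is done.

```bash
mkdir -p pics; ls; python3 - <<'E'
from bench import ctrl
import cv2
s=ctrl.get_state(); print({k:s[k] for k in ('time','position','tool_rot','ft_force','grip_width')})
for n in ("scene","top","wrist"):
    i=ctrl.camera_info(n); print(n,i)
    cv2.imwrite(f"pics/{n}0.png",ctrl.get_image(n))
print(ctrl.nose_length)
E
```

```text
pics
{'time': 0.0, 'position': array([ 0.20656584, -0.61575504,  0.24047717]), 'tool_rot': array([-2.54969969e+00,  1.83368977e+00,  2.53050213e-03]), 'ft_force': array([ 0.39295025,  0.02365013, -0.37268573]), 'grip_width': 1.0009347008014695}
scene {'camera_matrix': array([[541.07493794,   0.        , 331.24057427],
       [  0.        , 541.07493794, 240.27038784],
       [  0.        ,   0.        ,   1.        ]]), 'D': array([-0.08254916,  0.        ,  0.        ,  0.        ,  0.        ]), 'xyz': array([1.00625516, 0.69232043, 1.09725155]), 'orientation': array([-0.84647915, -2.64293523,  0.96490021])}
top {'camera_matrix': array([[453.64162527,   0.        , 319.43446381],
       [  0.        , 453.64162527, 232.17792369],
       [  0.        ,   0.        ,   1.        ]]), 'D': array([0.02686892, 0.        , 0.        , 0.        , 0.        ]), 'xyz': array([0.38693344, 0.03091825, 0.93859181]), 'orientation': array([-2.13947324,  2.11564114, -0.14519486])}
wrist {'camera_matrix': array([[344.14324007,   0.        , 325.86546168],
       [  0.        , 344.14324007, 243.09994068],
       [  0.        ,   0.        ,   1.        ]]), 'D': array([-0.04166462,  0.        ,  0.        ,  0.        ,  0.        ]), 'xyz': array([ 0.28052055, -0.59227528,  0.38270776]), 'orientation': array([ 2.35677469, -1.69409174, -0.24460261])}
0.019
```

View pics/scene0.png

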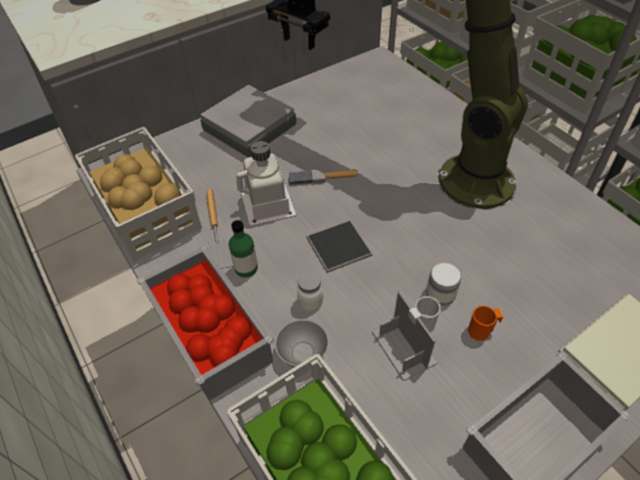

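View pics/top0.png

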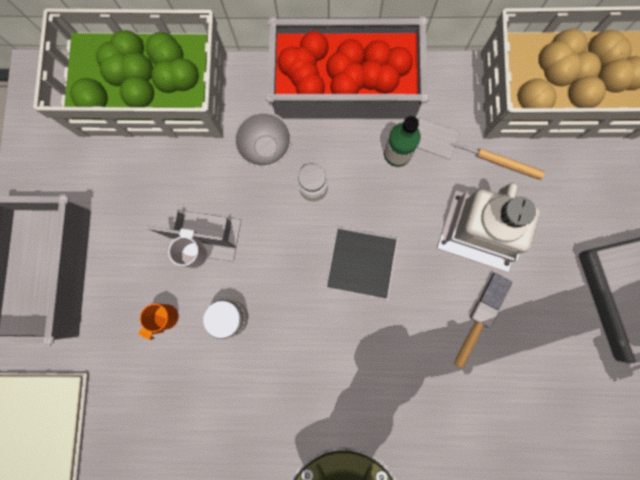

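View pics/wrist0.png

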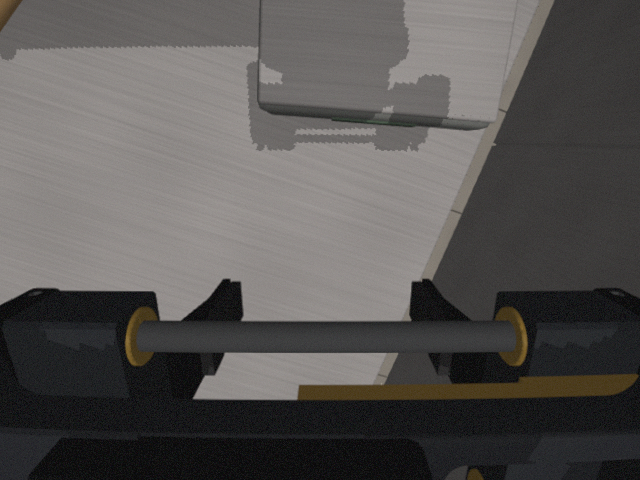

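The top view, where image up is about +x and left is +y, shows the cup at (184,250), the tray at (362,263), the cap at (519,211), the orange decoy at (157,318) and the tin at (222,319). Next I'll enlarge these areas.

```bash
python3 - <<'E'
import cv2,numpy as np
t=cv2.imread('pics/top0.png');s=cv2.imread('pics/scene0.png')
def crop(im,x,y,w,h,k,n):
    c=cv2.resize(im[y:y+h,x:x+w],None,fx=k,fy=k,interpolation=cv2.INTER_CUBIC)
    for i in range(0,w,10):
        cv2.line(c,(i*k,0),(i*k,6 if i%50 else 14),(0,0,255),1)
        if i%20==0: cv2.putText(c,str(x+i),(i*k,24),0,.4,(0,0,255),1)
    for i in range(0,h,10):
        cv2.line(c,(0,i*k),(6,i*k),(0,0,255),1)
        if i%20==0: cv2.putText(c,str(y+i),(8,i*k+4),0,.4,(0,0,255),1)
    cv2.imwrite('pics/'+n,c)
crop(t,140,200,110,80,7,'c_cup.png')
crop(t,430,170,120,100,6,'c_jug.png')
crop(t,320,220,85,85,7,'c_tray.png')
crop(s,370,260,140,120,5,'s_cup.png')
crop(s,225,130,80,100,6,'s_jug.png')
E
```

```text
(no output)
```

View pics/c_cup.png

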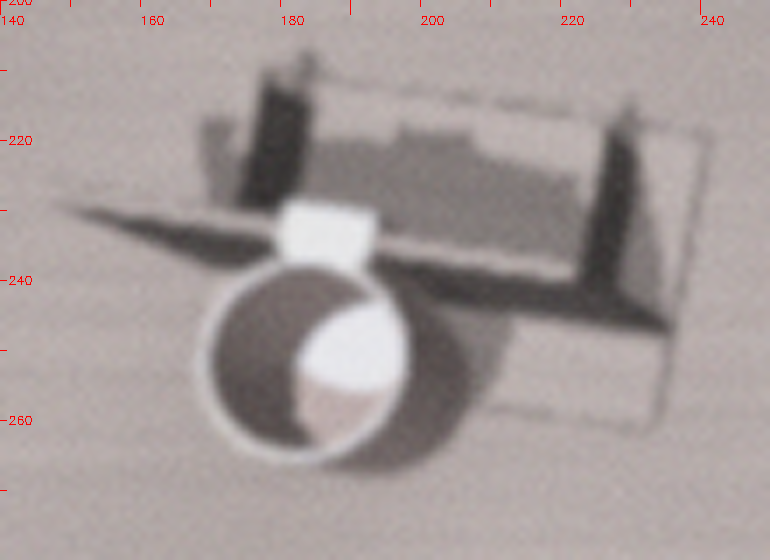

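View pics/c_jug.png

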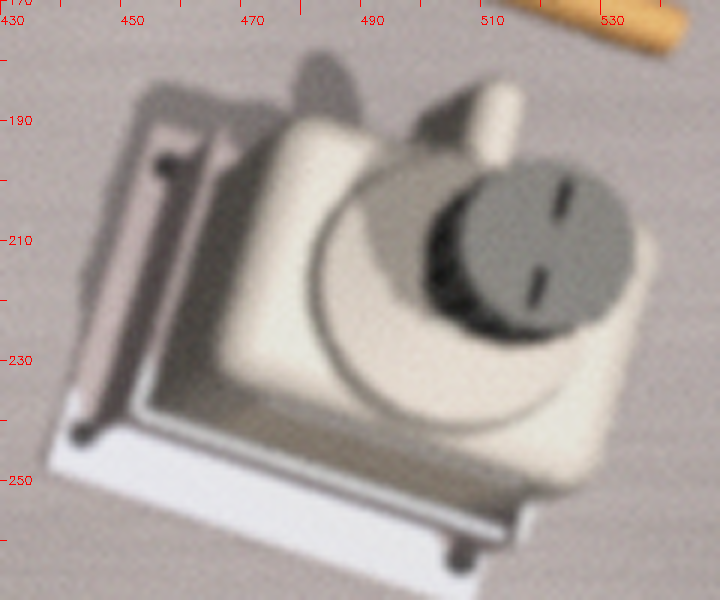

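View pics/c_tray.png

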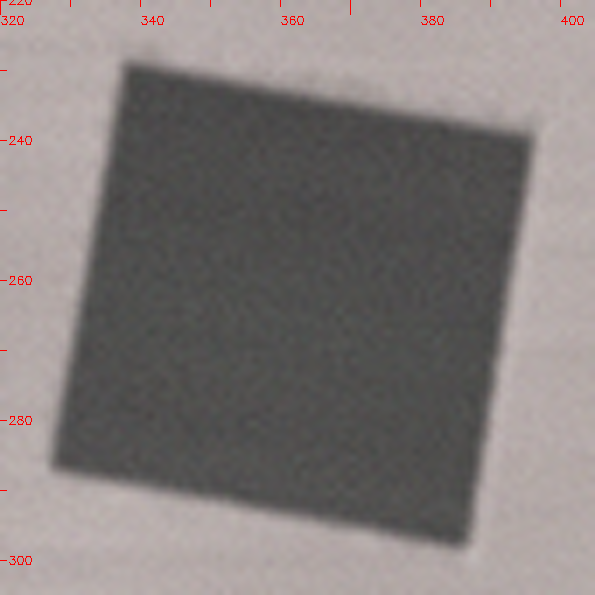

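View pics/s_cup.png

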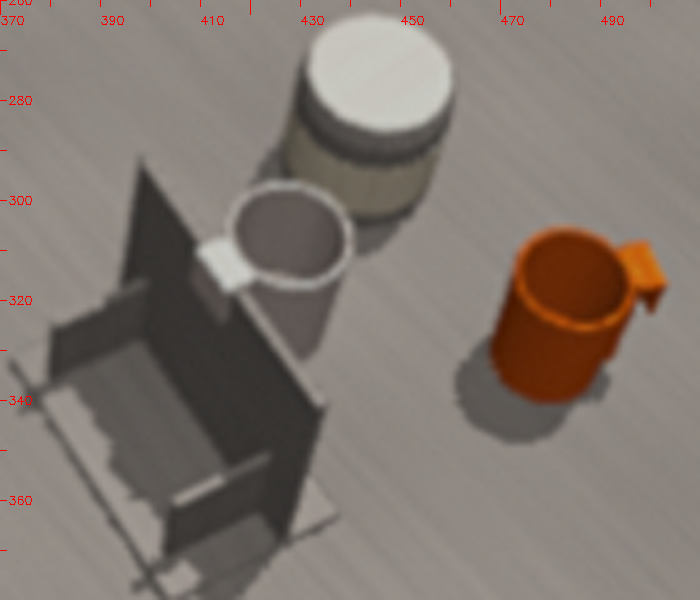

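View pics/s_jug.png

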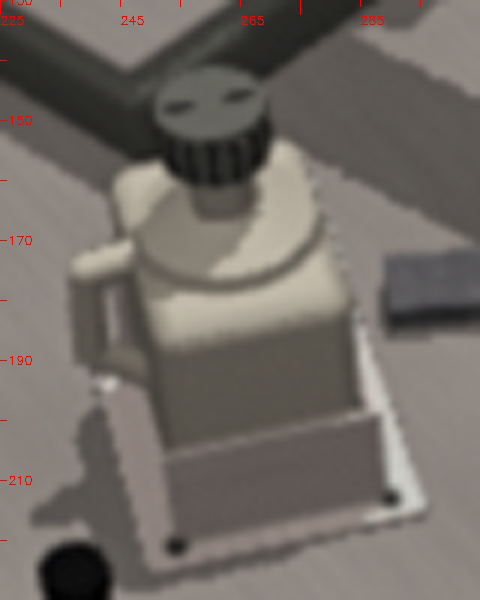

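Readings from the crops:
- **Cup rim centre:** top (183.3,251.7), scene (428,307).
- **Cap top centre:** top (521,211), scene (260.4,147).
- **Tray corners:** (337.5,229), (396,239), (387,298), (327,286.5).
- **Panel top edge:** (147,229) to (236,247).

```bash
cat > h.py <<'E'
from bench import ctrl
import cv2,numpy as np
from scipy.spatial.transform import Rotation as R
def ray(cam,uv,info=None):
    i=info or ctrl.camera_info(cam)
    p=cv2.undistortPoints(np.array([[uv]],float),i['camera_matrix'],i['D'])[0,0]
    d=R.from_rotvec(i['orientation']).apply([p[0],p[1],1]); return np.array(i['xyz']),d
def onz(cam,uv,z,info=None):
    o,d=ray(cam,uv,info); return o+d*(z-o[2])/d[2]
def tri(a):
    A=np.zeros((3,3));b=np.zeros(3)
    for o,d in a:
        d=d/np.linalg.norm(d);P=np.eye(3)-np.outer(d,d);A+=P;b+=P@o
    x=np.linalg.solve(A,b); return x,[np.linalg.norm(np.cross(x-o,d/np.linalg.norm(d))) for o,d in a]
E
cat > st.py <<'E'
from h import *
s=ctrl.get_state(); r=R.from_rotvec(s['tool_rot']).as_matrix()
np.set_printoptions(precision=4,suppress=True)
print(s['time'],s['position'],'F',s['ft_force'],'g',s['grip_width']*8.7);print(r);print('q',s['joint_positions'])
E
python3 - <<'E'
from h import *
np.set_printoptions(precision=4,suppress=True)
for n,t,s,z in (('cup',(183.3,251.7),(428,307),.13),('cap',(521,211),(260.4,147),.202)):
    print(n,tri([ray('top',t),ray('scene',s)]),onz('top',t,z),onz('scene',s,z))
c=[onz('top',p,.008) for p in ((337.5,229),(396,239),(387,298),(327,286.5))]
print('tray',np.mean(c,0),[np.linalg.norm(c[i]-c[i-1]) for i in range(4)],(c[0]-c[1]))
a,b=onz('top',(147,229),.127),onz('top',(236,247),.127);print('panel',a,b,np.linalg.norm(a-b),np.degrees(np.arctan2(*(a-b)[1::-1])))
for n,uv,z in (('tin',(222,319),.08),('jar',(312,178),.09),('bottle',(411,124),.17),('bowl',(263,139),.05),('cradle corners',(438.5,248),.002),('cr2',(508,270),.002)): print(n,onz('top',uv,z))
E
python3 st.py
```

```text
cup (array([0.4792, 0.2964, 0.1273]), [np.float64(0.00012771190794285713), np.float64(0.00012771190794279186)]) [0.479  0.2955 0.13  ] [0.4806 0.2976 0.13  ]
cap (array([ 0.5429, -0.2787,  0.2037]), [np.float64(0.00032137867728755193), np.float64(0.0003213786772874169)]) [ 0.5435 -0.2797  0.202 ] [ 0.5419 -0.2802  0.202 ]
tray [ 0.4737 -0.0341  0.008 ] [np.float64(0.1207644557005507), np.float64(0.12238059891977582), np.float64(0.12235225523256407), np.float64(0.12341566275147779)] [0.0198 0.1208 0.    ]
panel [0.5203 0.3653 0.127 ] [0.4888 0.2013 0.127 ] 0.166931145629312 79.12762323864995
tin [0.3593 0.2315 0.08  ]
jar [0.6293 0.0674 0.09  ]
bottle [ 0.7062 -0.1101  0.17  ]
bowl [0.7226 0.1711 0.05  ]
cradle corners [ 0.5067 -0.1924  0.002 ]
cr2 [ 0.4631 -0.3311  0.002 ]
0.15 [ 0.2067 -0.6159  0.2407] F [-0.1301 -0.22    0.2994] g 8.70627176755088
[[ 0.3182 -0.948  -0.0005]
 [-0.948  -0.3182  0.0014]
 [-0.0015  0.0001 -1.    ]]
q [ 1.2611  0.3217 -0.0701  1.4514  0.0226  1.3708 -0.0569]
```

```bash
python3 -m crank '{"dp":[[0,0,-2],[0,0,-2],[0,0,-2],[0,0,-2],[-4.5,-1.8,0],[-4.5,-1.8,0],[-4.5,-1.8,0],[-4.5,-1.8,0]],"delta_rot":[[0,0,0.117],[0,0,0.117],[0,0,0.117],[0,0,0.117],[0,0,0],[0,0,0],[0,0,0],[0,0,0]]}' 8.7; python3 -m crank '{"dp":[[-4.5,-1.8,0],[-4.5,-1.8,0],[-4.5,-1.8,0],[-4.5,-1.8,0],[-4.5,-1.8,0],[-4.5,-1.8,0],[0,0,0],[0,0,0]],"delta_rot":[[0,0,0],[0,0,0],[0,0,0],[0,0,0],[0,0,0],[0,0,0],[0,0,0],[0,0,0]]}'; python3 st.py
```

```text
time: 0.95
position: [0.3046, -0.4466, 0.3213]
tool_rot: [2.055, -2.376, -0.0]
ft_force: [1.7, 0.4, 0.9]
grip_width: 0.995
time: 1.75
position: [0.4498, -0.1957, 0.3214]
tool_rot: [2.059, -2.372, 0.0]
ft_force: [-1.2, -1.7, 0.4]
grip_width: 1.001
1.75 [ 0.4498 -0.1957  0.3214] F [-1.1821 -1.7145  0.3573] g 8.707576281659536
[[-0.1406 -0.9901 -0.0006]
 [-0.9901  0.1406 -0.0006]
 [ 0.0007  0.0005 -1.    ]]
q [ 0.7743 -0.0339 -0.4047  1.6919 -0.0126  1.4812 -1.3409]
```

```bash
python3 -m crank '{"dp":[[-4.5,0.36,0],[-4.5,0.36,0],[-4.5,0.36,0],[-4.5,0.36,0],[-4.5,0.36,0],[-4.5,0.36,0],[-4.5,0.36,0],[-4.5,0.36,0]],"delta_rot":[[0,0,0],[0,0,0],[0,0,0],[0,0,0],[0,0,0],[0,0,0],[0,0,0],[0,0,0]]}'; python3 -m crank '{"dp":[[-4.5,0.36,0],[-4.5,0.36,0],[-4.1,0.36,0],[0,0,0],[0,0,-2],[0,0,0],[0,0,0],[0,0,0]],"delta_rot":[[0,0,0],[0,0,0],[0,0,0],[0,0,0],[0,0,0],[0,0,0],[0,0,0],[0,0,0]]}'; python3 st.py; python3 - <<'E'
from h import *
import pickle
i=ctrl.camera_info('wrist');im=ctrl.get_image('wrist');pickle.dump(i,open('w1.pkl','wb'));cv2.imwrite('pics/w1.png',im)
p=np.array([.4795,.296,.13]);v,_=cv2.projectPoints(p,*[ (lambda r:cv2.Rodrigues(r.T)[0])(R.from_rotvec(i['orientation']).as_matrix())],-R.from_rotvec(i['orientation']).as_matrix().T@i['xyz'],i['camera_matrix'],i['D']);print(v)
E
```

```text
time: 2.55
position: [0.4733, 0.1629, 0.3216]
tool_rot: [2.05, -2.38, 0.002]
ft_force: [-0.1, -0.6, -0.1]
grip_width: 0.999
time: 3.35
position: [0.4814, 0.2933, 0.3407]
tool_rot: [2.052, -2.377, 0.001]
ft_force: [-0.8, -0.2, 0.2]
grip_width: 0.995
3.35 [0.4814 0.2933 0.3407] F [-0.8099 -0.1954  0.2266] g 8.655901580814227
[[-0.146  -0.9893 -0.0005]
 [-0.9893  0.146  -0.0013]
 [ 0.0013  0.0003 -1.    ]]
q [ 0.2272  0.2048 -0.953   1.4815  0.1673  1.542  -2.4381]
[[[322.94243768 222.18238895]]]
```

View pics/w1.png

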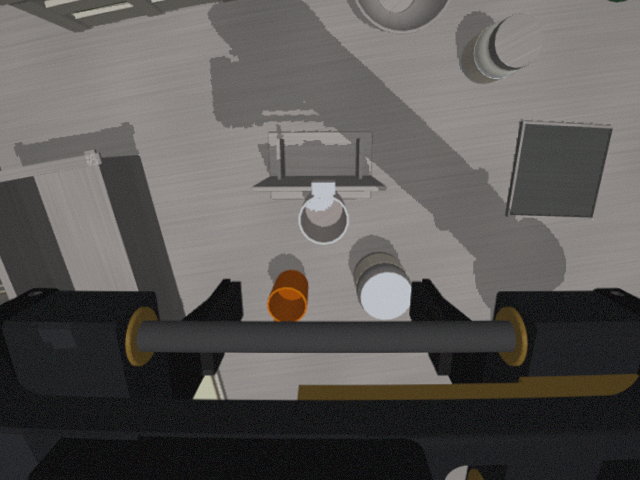

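The wrist view shows the cup at about (324,219), where I predicted (323,222), and the panel edge level in the picture. I'll take a closer crop.

```bash
python3 - <<'E'
import cv2
im=cv2.imread('pics/w1.png')[160:260,245:395]
cv2.imwrite('pics/w1c.png',cv2.resize(im,None,fx=5,fy=5,interpolation=cv2.INTER_CUBIC))
E
```

```text
(no output)
```

View pics/w1c.png

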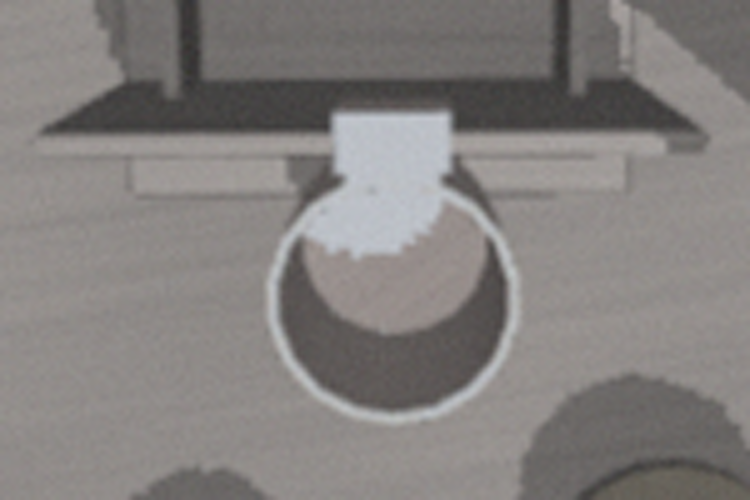

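```bash
python3 - <<'E'
from h import *
import pickle
i=pickle.load(open('w1.pkl','rb'))
print(i['xyz'],onz('w',(323.9,220),.13,i),onz('w',(253,186),.127,i),onz('w',(386.5,187),.127,i), tri([ray('top',(183.3,251.7)),ray('scene',(428,307)),ray('w',(323.9,220),i)]))
E
```

```text
[0.55843986 0.28135675 0.4828148 ] [0.48166916 0.29466068 0.13      ] [0.52714134 0.36175885 0.127     ] [0.50603133 0.2258231  0.127     ] (array([0.47977587, 0.29586722, 0.1270156 ]), [np.float64(0.0006932504293698866), np.float64(0.000945419153159228), np.float64(0.0016283035533150552)])
```

```bash
python3 -m crank '{"dp":[[-0.2,0,3],[0,0,4],[0,0,4],[0,0,4],[0,0,3],[0,0,2],[0,0,0],[0,0,0]],"delta_rot":[[0,0,0],[0,0,0],[0,0,0],[0,0,0],[0,0,0],[0,0,0],[0,0,0],[0,0,0]]}'; python3 st.py; python3 - <<'E'
from h import *
cv2.imwrite('pics/w2.png',ctrl.get_image('wrist'))
E
```

```text
time: 4.2
position: [0.4813, 0.2965, 0.1417]
tool_rot: [2.055, -2.376, -0.0]
ft_force: [-0.1, 0.4, 0.7]
grip_width: 1.001
4.2 [0.4813 0.2965 0.1417] F [-0.1402  0.407   0.6987] g 8.71066889522131
[[-0.1441 -0.9896 -0.0003]
 [-0.9896  0.1441 -0.0001]
 [ 0.0002  0.0003 -1.    ]]
q [ 0.1738  0.3411 -0.9102  1.764   0.2897  1.1788 -2.5364]
```

View pics/w2.png

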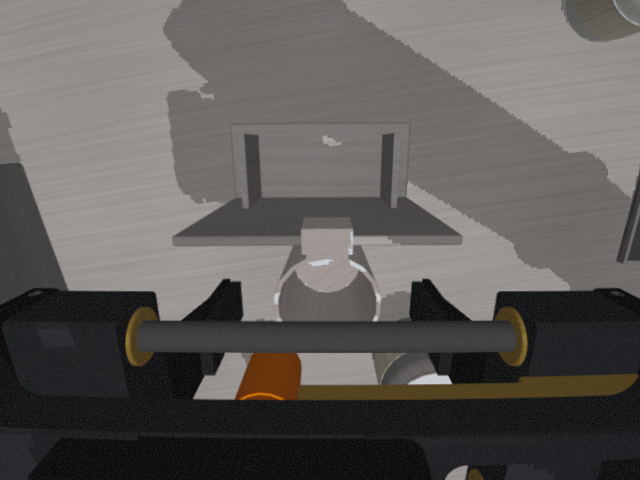

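The cup is centred between the fingers: the rim's middle is at u=327 and the fingers' middle at 326. The panel is square to the jaws. I'll go down, close and lift.

```bash
python3 -m crank '{"dp":[[0,0,1.5],[0,0,1.5],[0,0,0.8],[0,0,0],[0,0,0],[0,0,0],[0,0,0],[0,0,0]],"delta_rot":[[0,0,0],[0,0,0],[0,0,0],[0,0,0],[0,0,0],[0,0,0],[0,0,0],[0,0,0]]}'; python3 -m crank '{"dp":[[0,0,0],[0,0,0],[0,0,0],[0,0,0],[0,0,0],[0,0,0],[0,0,0],[0,0,0]],"delta_rot":[[0,0,0],[0,0,0],[0,0,0],[0,0,0],[0,0,0],[0,0,0],[0,0,0],[0,0,0]]}' 4 18;python3 st.py
```

```text
time: 5.05
position: [0.4815, 0.2969, 0.1039]
tool_rot: [-2.055, 2.375, -0.0]
ft_force: [-1.0, -0.1, 0.9]
grip_width: 0.999
time: 5.85
position: [0.4812, 0.2967, 0.1035]
tool_rot: [2.055, -2.376, 0.0]
ft_force: [-1.0, -0.6, 1.0]
grip_width: 0.619
5.85 [0.4812 0.2967 0.1035] F [-1.0212 -0.5993  1.0433] g 5.384434395667173
[[-0.1438 -0.9896 -0.0001]
 [-0.9896  0.1438 -0.0003]
 [ 0.0003  0.0001 -1.    ]]
q [ 0.1497  0.385  -0.8884  1.801   0.331   1.1132 -2.5671]
```

```bash
python3 -m crank '{"dp":[[0,0,-0.5],[0,0,-1],[0,0,-1],[0,0,-1],[0,0,-1.5],[0,0,-1.5],[0,0,0],[0,0,0]],"delta_rot":[[0,0,0],[0,0,0],[0,0,0],[0,0,0],[0,0,0],[0,0,0],[0,0,0],[0,0,0]]}';python3 st.py; python3 - <<'E'
from h import *
a=ctrl.get_image('wrist')
b=ctrl.get_image('scene')
cv2.imwrite('pics/w3.png',a);cv2.imwrite('pics/s3.png',cv2.resize(b[200:400,320:560],None,fx=3,fy=3))
E
```

```text
time: 6.65
position: [0.4815, 0.2968, 0.1691]
tool_rot: [-2.055, 2.375, -0.001]
ft_force: [-1.0, -0.0, -0.6]
grip_width: 0.618
6.65 [0.4815 0.2968 0.1691] F [-1.0096 -0.0081 -0.5724] g 5.380636502579032
[[-0.1439 -0.9896  0.0011]
 [-0.9896  0.1439  0.0001]
 [-0.0002 -0.0011 -1.    ]]
q [ 0.1877  0.3123 -0.9225  1.7341  0.264   1.2254 -2.5171]
```

View pics/w3.png

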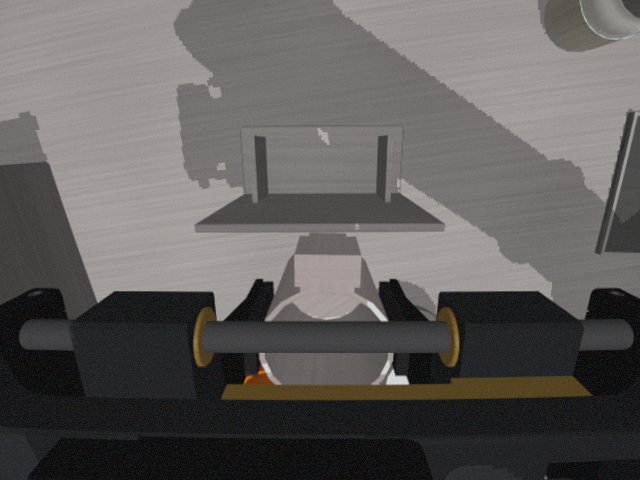

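View pics/s3.png

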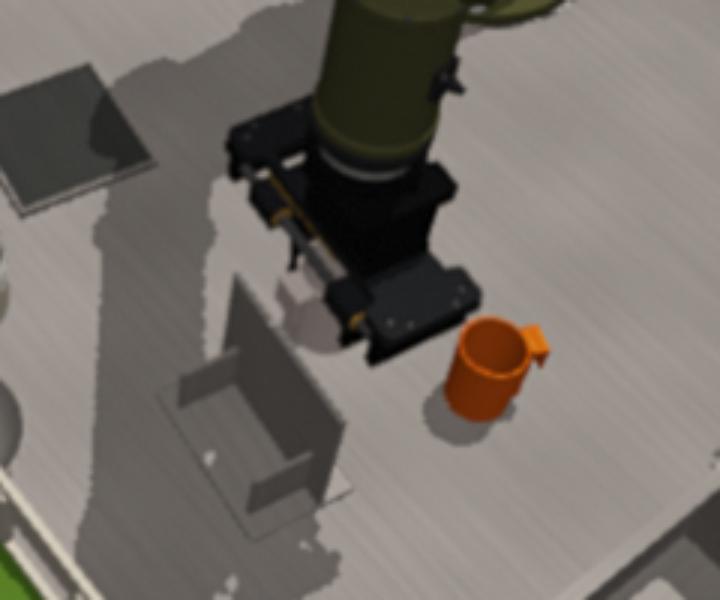

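The cup is clear of the panel, with its clip above the top edge. I'll carry it toward the tray.

```bash
python3 -m crank '{"dp":[[2,-0.3,-1],[4,-0.5,-1],[4,-0.5,-1],[4,-0.5,0],[4,-0.5,0],[4,-0.5,0],[2,-0.2,0],[0,0,0]],"delta_rot":[[0,0,0],[0,0,0],[0,0,0],[0,0,0],[0,0,0],[0,0,0],[0,0,0],[0,0,0]]}';python3 st.py; python3 - <<'E'
from h import *
import pickle
i=ctrl.camera_info('wrist');a=ctrl.get_image('wrist')
cv2.imwrite('pics/w4.png',a);pickle.dump(i,open('w4.pkl','wb'))
E
```

```text
time: 7.55
position: [0.4759, 0.0507, 0.1977]
tool_rot: [2.046, -2.381, 0.0]
ft_force: [-0.2, 0.5, -1.2]
grip_width: 0.617
7.55 [0.4759 0.0507 0.1977] F [-0.1941  0.4832 -1.1751] g 5.366307632808941
[[-0.1504 -0.9886 -0.0016]
 [-0.9886  0.1504 -0.0018]
 [ 0.002   0.0013 -1.    ]]
q [ 0.6418  0.0172 -0.8023  1.896   0.0147  1.2355 -1.887 ]
```

View pics/w4.png

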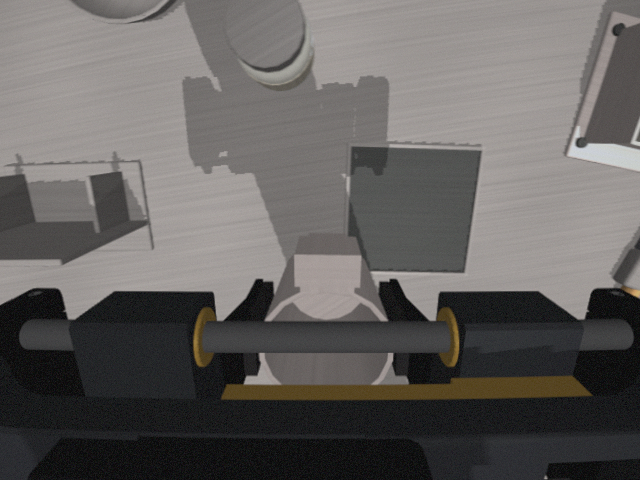

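The tray's rim corners show at (347,143), (481,148) and (466,272). The lower-left corner is hidden by the cup.

```bash
python3 - <<'E'
from h import *
import pickle
i=pickle.load(open('w4.pkl','rb'))
c=[onz('w',p,.008,i) for p in ((347,143),(481,148),(466,272))]
print(c,(c[0]+c[2])/2,np.linalg.norm(c[0]-c[1]),np.linalg.norm(c[2]-c[1]))
E
```

```text
[array([0.54965068, 0.01889089, 0.008     ]), array([ 0.52698003, -0.10529023,  0.008     ]), array([ 0.40402825, -0.08627044,  0.008     ])] [ 0.47683946 -0.03368978  0.008     ] 0.12623355128660935 0.1244141938421975
```

```bash
python3 -m crank '{"dp":[[3,-0.4,0],[3,-0.4,0],[2.4,-0.35,2],[0,0,3],[0,0,3],[0,0,3],[0,0,2],[0,0,0]],"delta_rot":[[0,0,0],[0,0,0],[0,0,0],[0,0,0],[0,0,0],[0,0,0],[0,0,0],[0,0,0]]}';python3 st.py
```

```text
time: 8.4
position: [0.4732, -0.0276, 0.0656]
tool_rot: [2.057, -2.37, -0.01]
ft_force: [0.1, 0.9, -0.7]
grip_width: 0.619
8.4 [ 0.4732 -0.0276  0.0656] F [ 0.1247  0.9422 -0.6898] g 5.384837240707703
[[-0.1408 -0.99   -0.0063]
 [-0.99    0.1408  0.0028]
 [-0.0019  0.0066 -1.    ]]
q [ 0.6831  0.1839 -0.722   2.0446  0.1435  0.9694 -1.8248]
```

```bash
python3 -m crank '{"dp":[[0,0,0],[0,0,0],[0.2,-0.1,0],[0.2,-0.1,0],[0.1,0,0],[0,0,0.4],[0,0,0.4],[0,0,0]],"delta_rot":[[0,0,0],[0,0,0],[0,0,0],[0,0,0],[0,0,0],[0,0,0],[0,0,0],[0,0,0]]}';python3 st.py
```

```text
time: 9.2
position: [0.4763, -0.035, 0.0597]
tool_rot: [2.055, -2.375, -0.002]
ft_force: [-0.3, 0.2, -1.5]
grip_width: 0.619
9.2 [ 0.4763 -0.035   0.0597] F [-0.332   0.1674 -1.4797] g 5.386596268448024
[[-0.1437 -0.9896 -0.0015]
 [-0.9896  0.1437  0.0003]
 [-0.0001  0.0016 -1.    ]]
q [ 0.686   0.1972 -0.7135  2.0452  0.1575  0.9539 -1.8246]
```

```bash
python3 -m crank '{"dp":[[0,0,0.3],[0,0,0.3],[0,0,0.2],[0,0,0.1],[0,0,0],[0,0,0],[0,0,0],[0,0,0]],"delta_rot":[[0,0,0],[0,0,0],[0,0,0],[0,0,0],[0,0,0],[0,0,0],[0,0,0],[0,0,0]]}';python3 - <<'E'
from h import *
a=ctrl.get_image('scene')
cv2.imwrite('pics/s5.png',cv2.resize(a[170:310,270:410],None,fx=4,fy=4))
E
```

```text
time: 10.0
position: [0.4771, -0.0351, 0.0517]
tool_rot: [-2.056, 2.376, -0.0]
ft_force: [0.5, 0.0, -1.3]
grip_width: 0.618
```

View pics/s5.png

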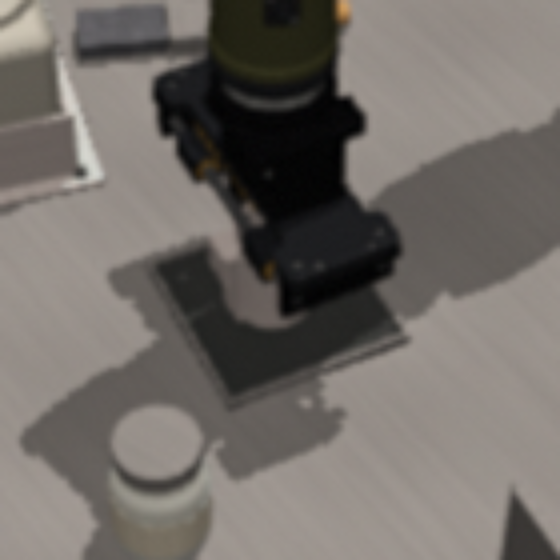

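```bash
python3 -m crank '{"dp":[[0,0.1,0.1],[0,0.1,0.1],[0,0,0.1],[0,0,0],[0,0,0.1],[0,0,0],[0,0,0],[0,0,0]],"delta_rot":[[0,0,0],[0,0,0],[0,0,0],[0,0,0],[0,0,0],[0,0,0],[0,0,0],[0,0,0]]}'
```

```text
time: 10.85
position: [0.4753, -0.0348, 0.0477]
tool_rot: [-2.055, 2.376, -0.001]
ft_force: [0.2, -0.7, 0.7]
grip_width: 0.62
```

```bash
python3 -m crank '{"dp":[[0,0,0.1],[0,0,0],[0,0,0],[0,0,0],[0,0,0],[0,0,0],[0,0,0],[0,0,0]],"delta_rot":[[0,0,0],[0,0,0],[0,0,0],[0,0,0],[0,0,0],[0,0,0],[0,0,0],[0,0,0]]}'; 
```

```text
time: 11.65
position: [0.4756, -0.0349, 0.0475]
tool_rot: [-2.055, 2.376, -0.002]
ft_force: [-1.5, -0.2, 8.1]
grip_width: 0.615
```

I have contact at 8 N with the TCP at z=0.0475, exactly as predicted for the foot on the tray floor. I'll release gently and back up.

```bash
python3 -m crank '{"dp":[[0,0,-0.1],[0,0,0],[0,0,0],[0,0,0],[0,0,0],[0,0,0],[0,0,0],[0,0,0]],"delta_rot":[[0,0,0],[0,0,0],[0,0,0],[0,0,0],[0,0,0],[0,0,0],[0,0,0],[0,0,0]]}' - 5; python3 -m crank '{"dp":[[0,0,0],[0,0,0],[0,0,0],[0,0,0],[0,0,0],[0,0,0],[0,0,0],[0,0,0]],"delta_rot":[[0,0,0],[0,0,0],[0,0,0],[0,0,0],[0,0,0],[0,0,0],[0,0,0],[0,0,0]]}' 8.7 5;  python3 -m crank '{"dp":[[0,0,-0.5],[0,0,-1],[0,0,-2],[0,0,-4],[0,0,-4],[0,0,-4],[0,0,-4],[0,0,-4]],"delta_rot":[[0,0,0],[0,0,0],[0,0,0],[0,0,0],[0,0,0],[0,0,0],[0,0,0],[0,0,0]]}'
python3 - <<'E'
from h import *
import pickle
i=ctrl.camera_info('wrist');a=ctrl.get_image('wrist')
cv2.imwrite('pics/w6.png',a);pickle.dump(i,open('w6.pkl','wb'))
E
python3 st.py
```

```text
time: 12.45
position: [0.475, -0.0348, 0.0476]
tool_rot: [2.056, -2.376, 0.0]
ft_force: [-1.3, 0.0, 4.0]
grip_width: 0.627
time: 13.25
position: [0.475, -0.0348, 0.0475]
tool_rot: [2.056, -2.376, 0.0]
ft_force: [-0.5, 0.2, 0.0]
grip_width: 0.994
time: 14.05
position: [0.4748, -0.0343, 0.2853]
tool_rot: [-2.056, 2.375, -0.003]
ft_force: [0.9, 0.3, -0.1]
grip_width: 1.003
14.1 [ 0.4781 -0.0344  0.292 ] F [ 2.819  -0.0573  5.3863] g 8.695985742818802
[[-0.1431 -0.9896  0.0115]
 [-0.9897  0.143  -0.0035]
 [ 0.0018 -0.0119 -0.9999]]
q [ 0.7647 -0.0626 -0.71    1.7655 -0.0384  1.412  -1.6531]
```

View pics/w6.png

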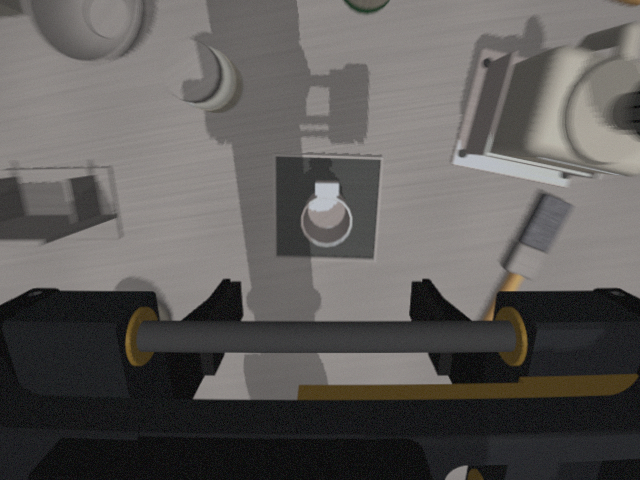

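The cup stands upright on the tray: rim centre about (326.5,220), tray corners (277,156), (382,155), (376,261) and (276,259). I'll check the centring and aim for the cap.

```bash
python3 - <<'E'
from h import *
import pickle
i=pickle.load(open('w6.pkl','rb'))
c=[onz('w',p,.008,i) for p in ((277,156),(382,155),(376,261),(276,259))]
print(np.mean(c,0),onz('w',(326.5,220),.074,i))
E
```

```text
[ 0.47312401 -0.03687487  0.008     ] [ 0.47497177 -0.0355533   0.074     ]
```

```bash
python3 -m crank '{"dp":[[2.3,-1,-1],[4,-1.8,-1],[4,-1.8,0],[4,-1.8,0],[4,-1.8,0],[3.5,-1.6,0],[1.5,-0.4,0],[0,0,0]],"delta_rot":[[0,0,0],[0,0,0],[0,0,0],[0,0,0],[0,0,0],[0,0,0],[0,0,0],[0,0,0]]}'
python3 -m crank '{"dp":[[0,0,0],[0,0,0],[0,0,0],[0,0,0],[0,0,0],[0,0,0],[0,0,0],[0,0,0]],"delta_rot":[[0,0,0],[0,0,0],[0,0,0],[0,0,0],[0,0,0],[0,0,0],[0,0,0],[0,0,0]]}'
python3 - <<'E'
from h import *
import pickle
i=ctrl.camera_info('wrist');a=ctrl.get_image('wrist')
cv2.imwrite('pics/w7.png',a);pickle.dump(i,open('w7.pkl','wb'))
E
python3 st.py
```

```text
time: 14.9
position: [0.5418, -0.2826, 0.3021]
tool_rot: [2.051, -2.38, -0.001]
ft_force: [0.1, 1.0, -0.2]
grip_width: 1.004
time: 15.7
position: [0.5425, -0.2801, 0.3025]
tool_rot: [2.055, -2.376, 0.0]
ft_force: [0.1, -0.6, -0.1]
grip_width: 1.001
15.75 [ 0.5425 -0.28    0.3025] F [-1.1055  0.2347  0.2434] g 8.680092972881225
[[-0.1438 -0.9896 -0.0001]
 [-0.9896  0.1438  0.    ]
 [ 0.      0.0001 -1.    ]]
q [ 0.8866  0.2586 -0.5552  1.4445  0.1358  1.4769 -1.3815]
```

View pics/w7.png

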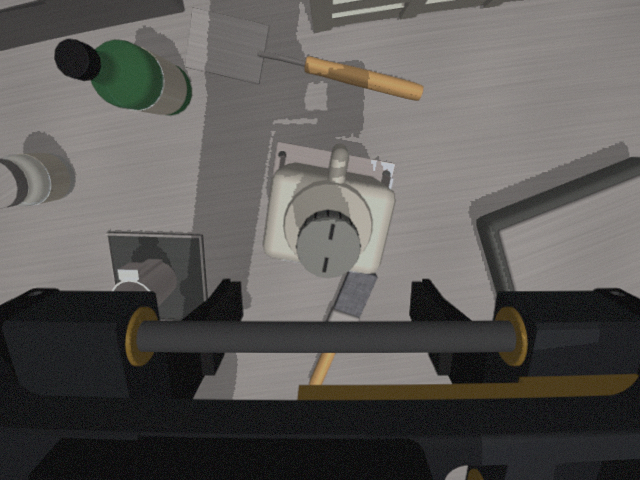

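```bash
python3 - <<'E'
from h import *
import pickle
im=cv2.imread('pics/w7.png')[195:295,270:390]
cv2.imwrite('pics/w7c.png',cv2.resize(im,None,fx=6,fy=6,interpolation=cv2.INTER_CUBIC))
i=pickle.load(open('w7.pkl','rb'))
print(onz('w',(328.5,246),.202,i))
E
```

```text
[ 0.5469428  -0.28310594  0.202     ]
```

View pics/w7c.png

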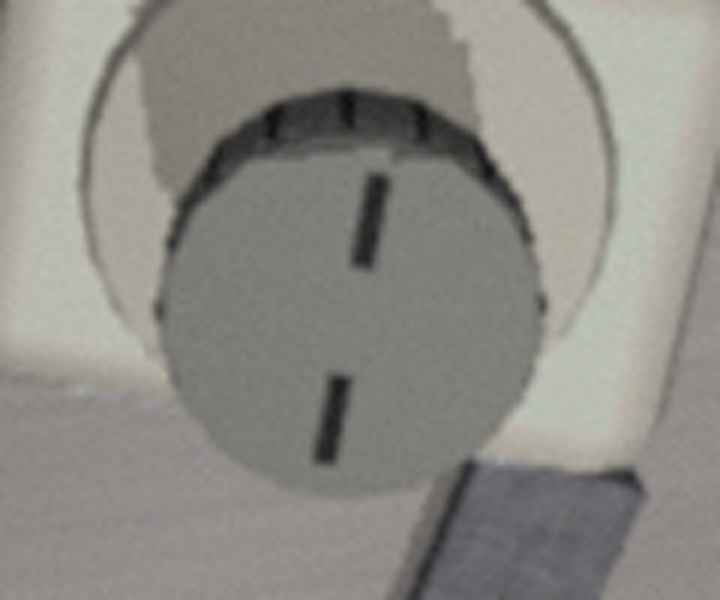

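The cap's centre is at (328.7,247), about 2 mm to the +x side of the jaw centre line. I'll correct part of that, go down and check again.

```bash
python3 -m crank '{"dp":[[0.1,-0.1,2],[0,0,3],[0,0,2],[0,0,1.5],[0,0,0],[0,0,0],[0,0,0],[0,0,0]],"delta_rot":[[0,0,0],[0,0,0],[0,0,0],[0,0,0],[0,0,0],[0,0,0],[0,0,0],[0,0,0]]}'
python3 - <<'E'
from h import *
import pickle
i=ctrl.camera_info('wrist');a=ctrl.get_image('wrist')
cv2.imwrite('pics/w8.png',a);pickle.dump(i,open('w8.pkl','wb'))
E
python3 st.py
```

```text
time: 16.55
position: [0.544, -0.2814, 0.2189]
tool_rot: [-2.055, 2.375, -0.003]
ft_force: [0.9, 0.4, 0.6]
grip_width: 1.005
16.6 [ 0.5439 -0.2813  0.2187] F [-0.0302  0.2832 -0.0868] g 8.734749693550944
[[-0.1437 -0.9896  0.0016]
 [-0.9896  0.1437 -0.0011]
 [ 0.0008 -0.0018 -1.    ]]
q [ 0.8858  0.2973 -0.5495  1.5679  0.1591  1.3193 -1.3985]
```

View pics/w8.png

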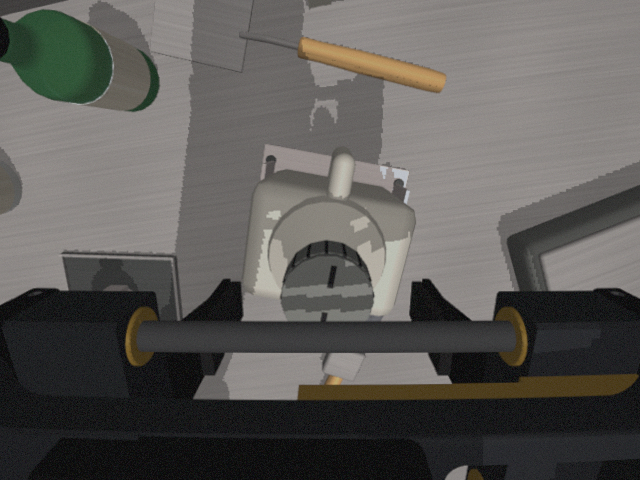

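```bash
python3 - <<'E'
from h import *
import pickle
for f,z in (('w8.pkl',.202),('w7.pkl',.202)):
    i=pickle.load(open(f,'rb'));M=R.from_rotvec(i['orientation']).as_matrix();print(i['xyz'],M[:,2])
    for x,y in ((.5425,-.28),(.544,-.2813),(.546,-.283)):
        v,_=cv2.projectPoints(np.array([x,y,z]),cv2.Rodrigues(M.T)[0],-M.T@i['xyz'],i['camera_matrix'],i['D']);print(x,y,v.ravel())
im=cv2.imread('pics/w8.png')[230:330,260:400]
cv2.imwrite('pics/w8c.png',cv2.resize(im,None,fx=5,fy=5,interpolation=cv2.INTER_CUBIC))
E
```

```text
[ 0.62078947 -0.29310408  0.36123289] [-0.27529209  0.04008988 -0.96052437]
0.5425 -0.28 [322.51735837 305.79292608]
0.544 -0.2813 [324.61733747 302.80798724]
0.546 -0.283 [327.37042185 298.80980013]
[ 0.6195018  -0.29193014  0.4446504 ] [-0.27723231  0.04123958 -0.95991747]
0.5425 -0.28 [325.19561853 252.26284597]
0.544 -0.2813 [326.64394581 250.10940431]
0.546 -0.283 [328.53865558 247.23183511]
```

View pics/w8c.png

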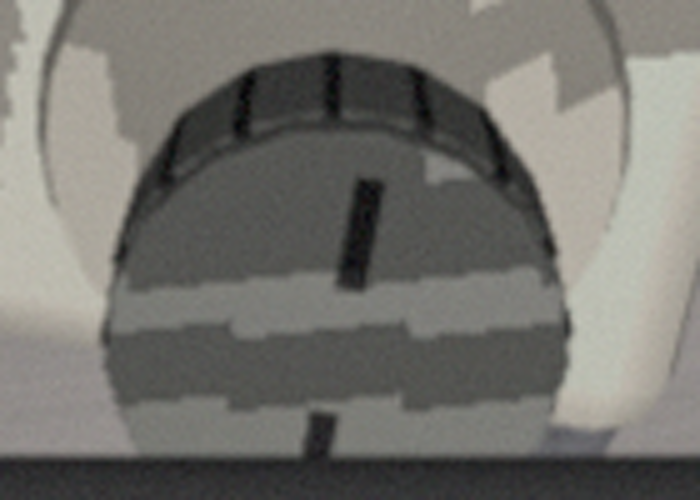

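```bash
python3 -m crank '{"dp":[[0.07,-0.05,1],[0,0,1],[0,0,0.9],[0,0,0],[0,0,0],[0,0,0],[0,0,0],[0,0,0]],"delta_rot":[[0,0,0],[0,0,0],[0,0,0],[0,0,0],[0,0,0],[0,0,0],[0,0,0],[0,0,0]]}';python3 -m crank '{"dp":[[0,0,0],[0,0,0],[0,0,0],[0,0,0],[0,0,0],[0,0,0],[0,0,0],[0,0,0]],"delta_rot":[[0,0,0],[0,0,0],[0,0,0],[0,0,0],[0,0,0],[0,0,0],[0,0,0],[0,0,0]]}' 3.5 15; python3 st.py
```

```text
time: 17.4
position: [0.544, -0.282, 0.189]
tool_rot: [-2.056, 2.376, -0.001]
ft_force: [-0.1, -0.1, -0.2]
grip_width: 0.996
time: 18.2
position: [0.5438, -0.2819, 0.1886]
tool_rot: [2.056, -2.376, 0.0]
ft_force: [0.3, -0.1, 0.5]
grip_width: 0.555
18.2 [ 0.5438 -0.2819  0.1886] F [ 0.2634 -0.1178  0.4777] g 4.826882193841822
[[-0.1437 -0.9896  0.0001]
 [-0.9896  0.1437 -0.0001]
 [ 0.0001 -0.0001 -1.    ]]
q [ 0.8829  0.319  -0.5455  1.6042  0.1715  1.2664 -1.4068]
```

The grip is at 48.3 mm, which matches the 48 mm cap, with no side force. I'll press down now.

```bash
python3 -m crank '{"dp":[[0,0,0],[0,0,0],[0,0,0],[0,0,0.1],[0,0,0.2],[0,0,0.2],[0,0,0],[0,0,0]],"delta_rot":[[0,0,0],[0,0,0],[0,0,0],[0,0,0],[0,0,0],[0,0,0],[0,0,0],[0,0,0]]}' 3.5 45; python3 st.py
```

```text
time: 19.0
position: [0.5438, -0.2819, 0.1845]
tool_rot: [2.055, -2.376, 0.001]
ft_force: [-2.8, 1.2, 5.9]
grip_width: 0.545
19.0 [ 0.5438 -0.2819  0.1845] F [-2.7781  1.2134  5.9011] g 4.745058163863669
[[-0.1437 -0.9896  0.0002]
 [-0.9896  0.1437 -0.0006]
 [ 0.0005 -0.0003 -1.    ]]
q [ 0.8823  0.3218 -0.545   1.6094  0.1736  1.2586 -1.4084]
```

```bash
python3 -m crank '{"dp":[[0,0,0.1],[0,0,0.1],[0,0,0],[0,0,0],[0,0,0],[0,0,0],[0,0,0],[0,0,0]],"delta_rot":[[0,0,0],[0,0,0],[0,0,0],[0,0,0],[0,0,0],[0,0,0],[0,0,0],[0,0,0]]}'; python3 st.py
```

```text
time: 19.8
position: [0.5438, -0.2819, 0.1828]
tool_rot: [2.055, -2.375, 0.001]
ft_force: [-2.8, 1.2, 9.1]
grip_width: 0.549
19.8 [ 0.5438 -0.2819  0.1828] F [-2.7658  1.2042  9.0801] g 4.772332973596251
[[-0.1437 -0.9896  0.0003]
 [-0.9896  0.1437 -0.0008]
 [ 0.0007 -0.0004 -1.    ]]
q [ 0.882   0.3228 -0.5449  1.6115  0.1745  1.2554 -1.4091]
```

```bash
python3 -m crank '{"dp":[[0,0,0],[0,0,0],[0,0,0],[0,0,0],[0,0,0],[0,0,0],[0,0,0],[0,0,0]],"delta_rot":[[0,0,-0.05],[0,0,-0.1],[0,0,-0.1],[0,0,-0.1],[0,0,-0.1],[0,0,-0.1],[0,0,-0.1],[0,0,-0.1]]}'; python3 st.py; python3 -c "
from bench import ctrl;print(ctrl.get_state()['torque'])"
```

```text
time: 20.6
position: [0.5451, -0.2822, 0.1833]
tool_rot: [-2.786, 1.452, -0.006]
ft_force: [-0.2, -0.6, 7.9]
grip_width: 0.544
20.6 [ 0.5451 -0.2822  0.1833] F [-0.2355 -0.6266  7.9297] g 4.730148918888912
[[ 0.5728 -0.8197  0.0035]
 [-0.8197 -0.5728 -0.0016]
 [ 0.0033 -0.0019 -1.    ]]
q [ 0.9697  0.3445 -0.658   1.6072  0.219   1.2609 -0.6871]
[ 0.0933181   0.05104566 -0.02045177]
```

```bash
python3 -m crank '{"dp":[[0,0,0.05],[0,0,0],[0,0,0],[0,0,0],[0,0,0],[0,0,0],[0,0,0],[0,0,0]],"delta_rot":[[0,0,-0.1],[0,0,-0.1],[0,0,-0.1],[0,0,-0.1],[0,0,-0.1],[0,0,-0.1],[0,0,-0.1],[0,0,-0.1]]}';  python3 -m crank '{"dp":[[0,0,0],[0,0,0],[0,0,0],[0,0,0],[0,0,0],[0,0,0],[0,0,0],[0,0,0]],"delta_rot":[[0,0,-0.07],[0,0,0],[0,0,0],[0,0,0],[0,0,0],[0,0,0],[0,0,0],[0,0,0]]}';python3 st.py; python3 - <<'E'
from h import *
print(ctrl.get_state()['torque'])
cv2.imwrite('pics/w9.png',ctrl.get_image('wrist'))
E
```

```text
time: 21.4
position: [0.5454, -0.2821, 0.1829]
tool_rot: [3.13, -0.252, 0.006]
ft_force: [-0.3, 0.0, 8.6]
grip_width: 0.546
time: 22.2
position: [0.5453, -0.2821, 0.1828]
tool_rot: [3.137, -0.149, 0.006]
ft_force: [0.1, -0.1, 7.9]
grip_width: 0.547
22.2 [ 0.5453 -0.2821  0.1828] F [ 0.1175 -0.0778  7.8882] g 4.761547920066047
[[ 0.9955 -0.0946  0.0037]
 [-0.0946 -0.9955 -0.0016]
 [ 0.0038  0.0013 -1.    ]]
q [ 1.075   0.3803 -0.7999  1.6041  0.2827  1.2732  0.1336]
[ 0.04503551 -0.04549955  0.04326587]
```

View pics/w9.png

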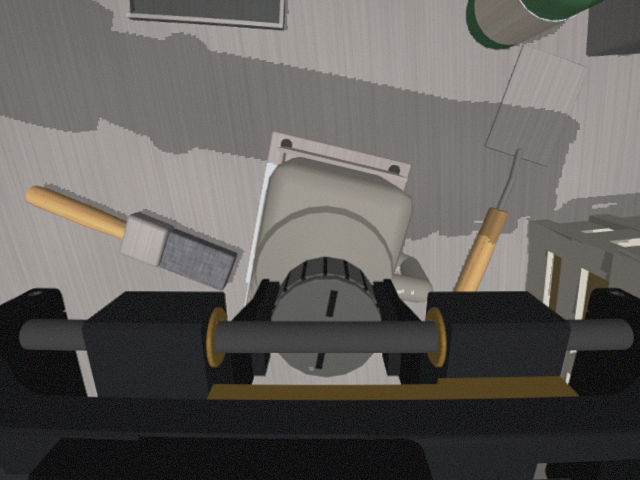

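The slots still have the same tilt relative to the gripper, so the cap turned with it, about 93°. I'll lift it straight up.

```bash
python3 -m crank '{"dp":[[0,0,-0.4],[0,0,-0.4],[0,0,-0.5],[0,0,-0.6],[0,0,-0.6],[0,0,-0.5],[0,0,0],[0,0,0]],"delta_rot":[[0,0,0],[0,0,0],[0,0,0],[0,0,0],[0,0,0],[0,0,0],[0,0,0],[0,0,0]]}'; python3 st.py
```

```text
time: 23.05
position: [0.5437, -0.2819, 0.2111]
tool_rot: [3.138, -0.149, -0.0]
ft_force: [-0.3, -0.1, -0.2]
grip_width: 0.545
23.05 [ 0.5437 -0.2819  0.2111] F [-0.3431 -0.0783 -0.2346] g 4.744071724209902
[[ 0.9955 -0.0949 -0.    ]
 [-0.0949 -0.9955 -0.0002]
 [-0.      0.0002 -1.    ]]
q [ 1.0815  0.3592 -0.8071  1.5693  0.2649  1.3267  0.1469]
```

```bash
python3 -m crank '{"dp":[[0,0,-1],[0,0,-1.5],[0,0,-1.5],[0,0,-1.5],[0,0,-1.2],[0,0,-0.8],[0,0,-0.2],[0,0,0]],"delta_rot":[[0,0,0],[0,0,0],[0,0,0],[0,0,0],[0,0,0],[0,0,0],[0,0,0],[0,0,0]]}'; python3 -m crank '{"dp":[[0,0,0],[0,0,0],[0,0,0],[0,0,0],[0,0,0],[0,0,0],[0,0,0],[0,0,0]],"delta_rot":[[0,0,0],[0,0,0],[0,0,0],[0,0,0],[0,0,0],[0,0,0],[0,0,0],[0,0,0]]}'; python3 st.py;  python3 - <<'E'
from h import *
import pickle
i=ctrl.camera_info('wrist')
w=ctrl.get_image('wrist');t=ctrl.get_image('top');s=ctrl.get_image('scene')
pickle.dump(i,open('w10.pkl','wb'))
for n,a in (('w',w),('t',t),('s',s)): cv2.imwrite(f'pics/{n}10.png',a)
E
```

```text
time: 23.85
position: [0.5437, -0.2819, 0.2881]
tool_rot: [3.138, -0.149, -0.0]
ft_force: [-0.1, 0.1, -0.5]
grip_width: 0.546
time: 24.65
position: [0.5437, -0.2819, 0.2881]
tool_rot: [3.138, -0.149, 0.0]
ft_force: [0.6, -0.3, -1.2]
grip_width: 0.546
24.65 [ 0.5437 -0.2819  0.2881] F [ 0.5682 -0.3161 -1.2002] g 4.752788532164343
[[ 0.9955 -0.0948  0.    ]
 [-0.0948 -0.9955 -0.0001]
 [ 0.      0.0001 -1.    ]]
q [ 1.0861  0.319  -0.8205  1.4566  0.2329  1.4663  0.1718]
```

View pics/w10.png

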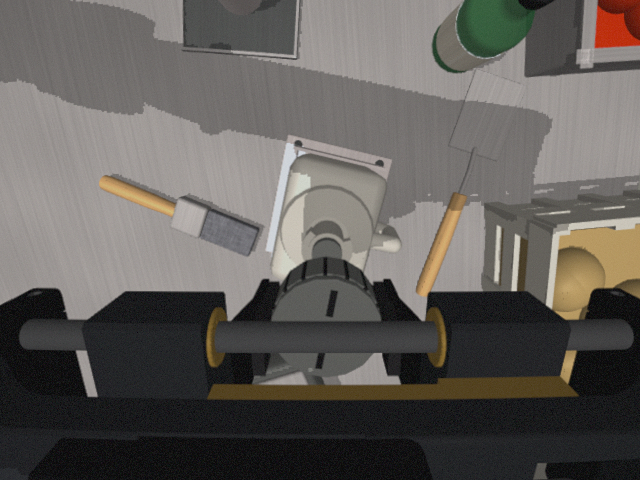

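View pics/s10.png

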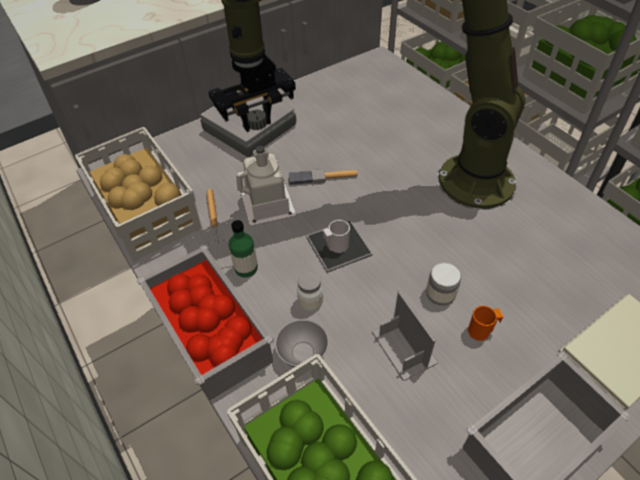

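View pics/t10.png

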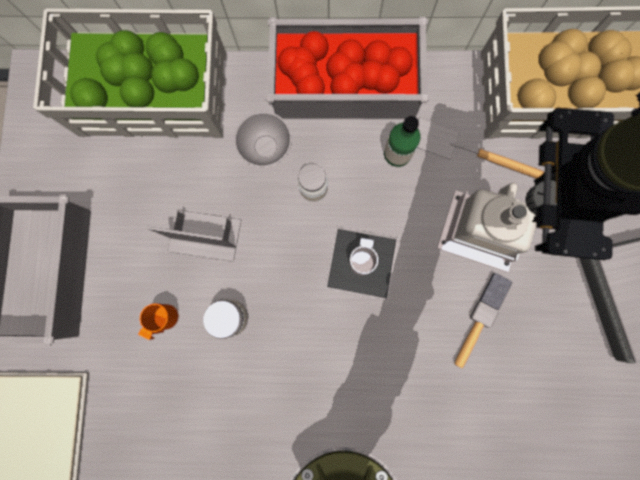

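The jug is open and the cap is held above the neck. The cup is in the middle of the tray, and the bystanders and the orange decoy are where they were. I'll check that the cap is over the neck.

```bash
python3 - <<'E'
from h import *
t=cv2.imread('pics/t10.png')[185:245,480:560];w=cv2.imread('pics/w10.png')[225:305,270:390]
s=cv2.imread('pics/s10.png')[90:180,225:305]
f=lambda a,k:cv2.resize(a,None,fx=k,fy=k,interpolation=cv2.INTER_CUBIC)
a,b,c=f(t,5),f(w,4),f(s,4)
H=a.shape[1]
o=np.zeros((700,800,3),np.uint8);o[:300,:400]=a;o[:360,410:730]=c;o[370:690,:480]=b
cv2.imwrite('pics/chk.png',o[:600] if 0 else cv2.resize(o,(685,600)))
E
```

```text
(no output)
```

View pics/chk.png

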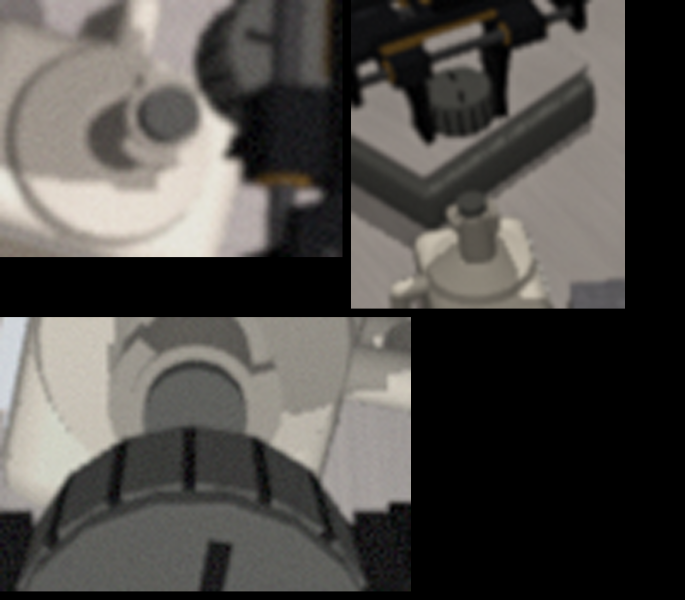

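```bash
python3 - <<'E'
from h import *
T=(480+167/4.28,185+112/4.28); S=(225+(471-351)/3.42,90+203/3.42)
print(T,S,tri([ray('top',T),ray('scene',S)]),onz('top',T,.195),onz('top',T,.2))
# cap top in scene now
S2=(225+(459-351)/3.42,90+86/3.42);print(S2,onz('scene',S2,.302))
E
```

```text
(519.018691588785, 211.16822429906543) (260.0877192982456, 149.35672514619884) (array([ 0.54431631, -0.27884576,  0.19637103]), [np.float64(4.260270182472906e-05), np.float64(4.260270182472524e-05)]) [ 0.54463695 -0.27945404  0.195     ] [ 0.54357653 -0.27736706  0.2       ]
(256.57894736842104, 115.14619883040936) [ 0.54144154 -0.27884667  0.302     ]
```

```bash
python3 -m crank '{"dp":[[0.1,0,-0.05],[0,0,0],[0,0,0],[0,0,0],[0,0,0],[0,0,0],[0,0,0],[0,0,0]],"delta_rot":[[0,0,0],[0,0,0],[0,0,0],[0,0,0],[0,0,0],[0,0,0],[0,0,0],[0,0,0]]}'; python3 -c "
from bench import ctrl;print(ctrl.close_job())"; python3 st.py
```

```text
time: 25.6
position: [0.5447, -0.282, 0.2885]
tool_rot: [3.138, -0.149, -0.0]
ft_force: [-0.5, -0.8, -0.5]
grip_width: 0.547
the job is handed in; nothing more can be done
None
the job is handed in; nothing more can be done
```

The job is done and handed in at 25.6 s, inside the 54 s limit; no verdict was reported.

- **Cup:** I lifted it straight up off the hanger panel and set it upright on the drip tray. It touched down with about 8 N. My measurement puts it within about 2 mm of the tray's centre.
- **Cap:** I pressed it down about 5.8 mm with about 9 N, turned it about 93° anticlockwise while it was down, and lifted it straight up. It is still held level at a 47.6 mm grip, centred about 288.5 mm above the table, which is 10 cm above where it sat.
- **Checks:** The last pictures show the neck bare under the cap, and the bystanders and the orange look-alike where they were.
- **Disagreement:** The cameras differed by 2–3 mm on where the cap sits sideways over the neck (the wrist camera showed under 1 mm). I ended with a 1 mm shift towards the neck and took no picture after it.

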